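# Hardness check of a cured resin coupon

### The arm

A 7-joint arm with a two-finger parallel gripper is mounted at the origin on a cart in front of the work surface, level with it; the furniture and walls round the work are solid. World frame = base frame: x ahead of the robot, y to its left, z up, the work surface at z = 0. Lengths are in mm, angles in rad, forces in N, time in s.
With the tool pointing down it reaches from about 425 to 925 mm from the base axis. Payload 6.8 kg.
Tool frame: the origin (TCP) lies on the centre line of the jaws, within the pads' length; the fingertips stand 11 mm ahead of it and the grasp point (between the pads) lies 8 mm behind it; z points along the fingers, y is the line along which they close (so a half turn about z gives the same grasp; the last joint's range is limited). The gripper opens to 88 mm and grips with 3 to 60 N. Pads are 20 mm wide; open, the fingers measure 115 mm over their backs; the gripper's body (75 mm by 178 mm) begins 61 mm behind the grasp point.
Start: joints at [-1.434, 0.477, 0.022, 1.555, -0.011, 1.109, -0.083], TCP at [163.59, 654.894, 233.664] pointing down, gripper open.
Joint ranges: [-2.96, 2.96], [-0.34, 2.1], [-1.41, 1.46], [0.24, 2.44], [-1.37, 4.51], [0.17, 1.92], [-2.96, 2.96]. Speed limits (rad/s): [2.39, 2.39, 3.14, 3.14, 3.14, 3.14, 3.14].

### API

Orientations are given as a unit quaternion [x, y, z, w].
In Python, from bench import robot gives the robot as it stands.
- The arm moves only by the shell command python3 -m handwheel 'ROWS' [FORCE]. ROWS is JSON, a list of rows, each a list of 3 entries, a list of its own where there are three numbers: the opening, from 0 (shut) to 1 (fully open), then the shift along the tool's x, y, z scaled (see below), then the turn about the tool's z scaled (see below). A call has 1 to 12 rows; each row shifts and turns the commanded pose from where the row before left it, along the tool's axes as they then stand; what a row does not reach is not made up. The controller multiplies each number of a shift by 0.02 m and each number of a turn by 6 degrees. A row lasts 1/12 s, in which the tool goes at most 41.7 mm and 7.16 degrees, less where a joint would pass 70% of its speed; a pose out of reach is approached as far as the arm can. A call with a number of a shift or a turn outside -1 to 1 is refused whole. A call with a gripper value outside its range is refused whole. The fingers move at their own pace and stop on an object; FORCE is the grip in N (left out, the last holds). Time passes only in rows, so rows that do not move let the fingers close. It gives the time, the measured TCP pose, the force, the opening and the grip force at its end, in the units of the state.
- robot.state(): the state, without advancing time (a new reading comes with each control period).
- robot.get_image(name): name is "side" or "top"; returns (picture, depth): 480x640x3 uint8, blue, green, red; 480x640 float32, mm along the optical axis (not along the pixel's ray), 0 where there is no reading.
- robot.camera_params(name): a dict with "K" (3x3 intrinsics, pixels), "origin" and "attitude" of the camera in the world. Camera axes: x right, y down, z forward; pixel columns grow to the right and rows downward; lengths in mm; the calibration is good to about 2 mm. A picture is of the moment at which its call begins. camera_params takes no time and is no camera call.
- robot.job_done(): hands the job in; it is judged then, once.
The state is a dict: "time_s": time; "qpos": joint angles; "qvel": joint speeds; "joint_efforts": joint torques, N m; "tool_pos": TCP position; "orientation": TCP orientation; "wrist_force": force on the tool from outside, world axes, zero at the start; "torque": the same for the moment, N m; "finger_gap": opening from 0.0 (shut) to 1.0 (fully open); "grasp_force": force on a finger pad.
Only numpy, scipy, OpenCV 4.12 (cv2) and the standard library are available. Lean on these libraries where they do the work, as an engineer would, in place of code of your own. Each camera call takes 0.05 s, during which the arm holds its last target. There are 200 camera calls.

### The job

Check the hardness of the cured resin coupon: lay it flat across the head of the steel anvil, with its engraved ring over the middle of the head so that the spot is firmly backed, and let go of it. Then lift the dial gauge straight out of its dock by its handle and hold it upright with the tip inside the ring and its round foot pressed gently flat on the coupon against the spring of its indenter. Finish holding the gauge there, brought down slowly and not leaning on it hard, and leave the other things on the bench where they are.

Things in the scene. Friction and masses are not known exactly. Their poses are not given: they have to be found in the camera images.
- anvil: steel test anvil, fixed to the bench: foot flange 66 mm across, waisted column, round flat head 40 mm across; 45 mm high in all. Origin under its centre on the bench, z up
- anvil_top (a point): centre of the anvil's flat head, 45 mm above the bench; z up
- coupon: cured resin test coupon, a grey flat bar 84 mm long (its x) x 30 mm wide (its y) x 8 mm thick, 30 g, lying flat on the bench with its engraved side up, at any yaw. Its +x end is round (radius 15 mm) and has a small dark hanging hole, its -x end is square. Origin under its middle; z up
- coupon_centre (a point): middle of the coupon, half-way up its thickness (4 mm above its underside); axes as the coupon's
- coupon_ring (a point): centre of the engraved ring (14 mm across, with four short cross ticks) on the coupon's upper face: 10 mm from the coupon's middle towards the round end, 8 mm above its underside; axes as the coupon's. This is the test spot
- dock: black printed dock, fixed to the bench: block 60x78 mm (its x, y), 22 mm high, with a lip 9 mm high round a seat for the gauge (about 1.5 mm of play) and a hole for its foot. The gauge stands upright in it and lifts straight up; 25 mm of lift frees it. Origin under its centre
- gauge: dial hardness gauge, about 0.25 kg, standing upright in the dock; 127 mm high from the underside of its foot to the top of its handle. From below: round steel foot 18 mm across, grey body 26x44 mm (x, y) from 16 to 42 mm, round dial case 58 mm across and 25 mm thick (x) centred 66 mm up with the dial facing its -x, black handle on top. Origin at the centre of the underside of the foot; z up along the gauge
- gauge_grip (a point): centre of the gauge's black handle, a block 16 mm thick (gauge x) x 24 mm wide (gauge y) x 32 mm high, 111 mm above the underside of the foot; axes as the gauge's
- gauge_foot (a point): centre of the flat underside of the gauge's foot; the indenter pokes out 2.5 mm below it when free; axes as the gauge's
- foot: the gauge's round steel foot, 18 mm across, 5.5 mm high, rigid on the gauge; origin at the centre of its underside
- indenter (a joint): travel of the sprung indenter into the foot, m: 0 = free, poking 2.5 mm out; 0.0025 = flush with the foot. Its spring gives about 1.5 N at first and 2.5 N more for each mm. It sinks about 1 mm into the coupon, as it should, so that it reads about 0.0015 once the foot bears flat, at about 6 N in all; pressing harder then only loads the rigid foot. The dial's pointer turns with it
- gear_grey: grey printed spur gear, 46 mm across, 16 mm high, lying on the bench; bystander; origin under its centre
- resin_cup: clear plastic mixing cup, 62 mm across, 53 mm high; bystander; origin under its centre
- calipers: calipers, 78x215x12 mm, lying on the bench; bystander; origin under the centre
- cutters: flush cutters with red grips, 153x52x12 mm, lying on the bench; bystander; origin under the centre
There are look-alikes about, which are no part of the job. Leave any green, orange or yellow look-alike of the dock alone.

How it is judged (in metres and radians):
On the way, in this order (a step that is already met when the one before it is completed fails the run):
1. the coupon lies on the anvil's head, its ring over the middle, let go (horizontal distance between coupon_ring and anvil_top below 0.009 m and z of coupon_ring in the frame of anvil_top between 0.0055 and 0.0105 m and angle between coupon_ring's own z axis and vertical below 0.06 rad and contact force between the fingers and coupon below 0.2 N and contact force between coupon and anvil above 0.1 N), for 0.3 s.
2. the gauge is lifted out of the dock, upright in the gripper (height (world z) of gauge_foot above 0.057 m and contact force between the fingers and gauge above 1 N and contact force between gauge and dock below 0.1 N and angle between gauge_foot's own z axis and vertical below 0.2 rad and horizontal distance between coupon_ring and anvil_top below 0.009 m), for 0.2 s.
At the end, for the whole second after the job is handed in: Coupon flat on the anvil head, free of the fingers, ring within 9 mm of the head's centre. Gauge still held, at rest, upright within 0.07 rad, foot centre within 6 mm of the ring centre, foot bearing (over 1 N, whole gauge under 25 N), indenter in by over 0.9 mm (all of step 1 and horizontal distance between gauge_foot and coupon_ring below 0.006 m and angle between gauge_foot's own z axis and vertical below 0.07 rad and value of joint indenter above 0.0009 m and contact force between foot and coupon above 1 N and contact force between gauge and coupon below 25 N and contact force between the fingers and gauge above 1 N and linear speed of gauge below 0.02 m/s); the arm keeps its last pose, push and grip.
It fails at once if the gauge was rammed onto the coupon (more than 60 N) (contact force between gauge and coupon above 60 N).
It fails at once if the gauge was knocked over or dropped (angle between gauge_foot's own z axis and vertical above 0.6 rad).
It fails at once if another thing on the bench was pushed away by more than 25 mm (distance of any of gear_grey, resin_cup, calipers, cutters from where it was at the start of the episode above 0.025 m).
It also fails if it takes over 66 s, if anything falls off the work surface, if the arm or the gripper's body presses on something with over 40 N, if the wrist force passes 120 N, or if a joint passes its speed limit or range.

## Working session

There is one attempt and no reset: what is moved stays moved. The work goes in short steps, Python scripts to look and compute and a shell command to move; the robot and the scene stay as the last step left them, time stands still between calls to the robot, and variables do not carry over. Pictures are saved under pics/ and viewed, at most 10 in all, crops included, and the job is handed in when it is done.

```bash
mkdir -p pics
cat > h.py <<'E'
import numpy as np, cv2
from bench import robot
from scipy.spatial.transform import Rotation as R
def cam(n):
    p=robot.camera_params(n); a=np.array(p["attitude"],float)
    M=a if a.shape==(3,3) else R.from_quat(a).as_matrix()
    return np.array(p["K"]),np.array(p["origin"],float),M
def at_z(n,u,v,z):
    K,o,M=cam(n); d=M@np.linalg.inv(K)@[u,v,1]; return o+d*(z-o[2])/d[2]
def pix(n,P):
    K,o,M=cam(n); c=K@(M.T@(np.array(P)-o)); return c[:2]/c[2]
def at_d(n,u,v,D):
    K,o,M=cam(n); return o+M@(np.linalg.inv(K)@[u,v,1])*D[v,u]
E
python3 - <<'E'
from h import *
for n in("top","side"):
    i,d=robot.get_image(n); cv2.imwrite(f"pics/{n}0.png",i); np.save(f"{n}0.npy",d); print(n,cam(n))
s=robot.state();print(s); print(R.from_quat(s["orientation"]).as_matrix().round(3))
E
```

```text
top (array([[471.38839488,   0.        , 317.57117084],
       [  0.        , 471.38839488, 243.15909748],
       [  0.        ,   0.        ,   1.        ]]), array([ 405.12561224, -347.67790756, 1222.88858838]), array([[ 0.021236  , -0.9956118 ,  0.09113822],
       [-0.99968657, -0.01993679,  0.01514228],
       [-0.01325883, -0.09143121, -0.99572312]]))
side (array([[485.75935942,   0.        , 320.00731567],
       [  0.        , 485.75935942, 238.89398151],
       [  0.        ,   0.        ,   1.        ]]), array([  471.33298961, -1340.47131976,   890.19137129]), array([[ 0.99939993, -0.01305619,  0.03208294],
       [-0.03327578, -0.61908139,  0.78462154],
       [ 0.00961778, -0.7852183 , -0.61914435]]))
{'time_s': 0.1, 'qpos': array([-1.4340923 ,  0.47774344,  0.0223447 ,  1.55630465, -0.01148239,
        1.10933608, -0.08310111]), 'qvel': array([-2.77070623e-05, -2.13395502e-03,  8.03530985e-04, -2.29840109e-03,
       -2.44286617e-04, -8.63419886e-04,  4.93783280e-05]), 'joint_efforts': array([ 3.86847314e-03, -5.84094644e+01,  1.53970756e+00, -2.73314685e+01,
       -5.42550813e-02,  1.30948264e-02,  4.78025026e-05]), 'tool_pos': array([163.48701934, 654.3679663 , 232.78179594]), 'orientation': array([ 1.22083928e-01,  9.92519432e-01, -8.30984141e-04, -3.26219010e-05]), 'wrist_force': array([ 0.48589298, -0.27456498, -0.15638003]), 'torque': array([-0.01444503, -0.03702006, -0.01787508]), 'grasp_force': 0.0, 'finger_gap': 1.0025583611003166}
[[-0.97   0.242 -0.   ]
 [ 0.242  0.97  -0.002]
 [-0.    -0.002 -1.   ]]
```

View pics/top0.png

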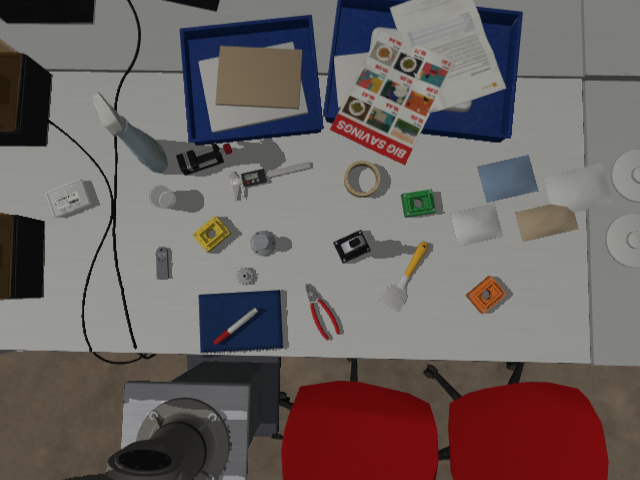

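View pics/side0.png

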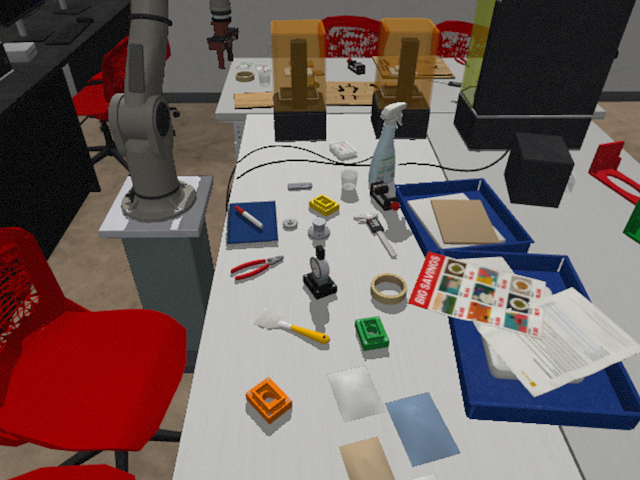

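The top view shows the candidates:
- **Coupon:** the grey bar at about (163,263).
- **Anvil:** about (263,243).
- **Gauge in the black dock:** about (352,246). The yellow (212,234), green (420,203) and orange (487,295) docks are empty look-alikes.

I'll confirm these in an enlarged crop.

Run:
```python
from h import *
i=cv2.imread("pics/top0.png"); d=np.load("top0.npy")
a=cv2.resize(i[215:295,140:270],None,fx=6,fy=6,interpolation=cv2.INTER_CUBIC)
cv2.imwrite("pics/c1.png",a)
s=cv2.imread("pics/side0.png")
b=cv2.resize(i[215:275,325:405],None,fx=5,fy=5,interpolation=cv2.INTER_CUBIC)
c=cv2.resize(s[230:310,285:365],None,fx=5,fy=5,interpolation=cv2.INTER_CUBIC)
b=cv2.copyMakeBorder(b,0,100,0,0,cv2.BORDER_CONSTANT)
cv2.imwrite("pics/c2.png",np.hstack([b,c]))
for u,v in[(163,263),(263,243),(352,246),(358,242),(246,275)]: print(u,v,at_d("top",u,v,d).round(),at_z("top",u,v,0).round())
```

```text
163 263 [457.  70.   7.] [457.  73.   0.]
263 243 [ 511. -193.   44.] [ 515. -187.    0.]
352 246 [ 500. -411.  135.] [ 511. -419.    0.]
358 242 [ 510. -425.  132.] [ 522. -434.    0.]
246 275 [ 430. -147.   14.] [ 430. -145.    0.]
```

View pics/c1.png

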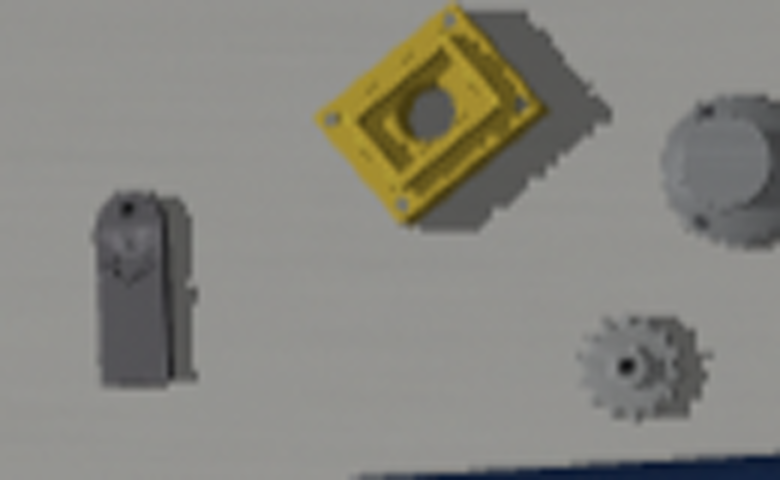

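View pics/c2.png

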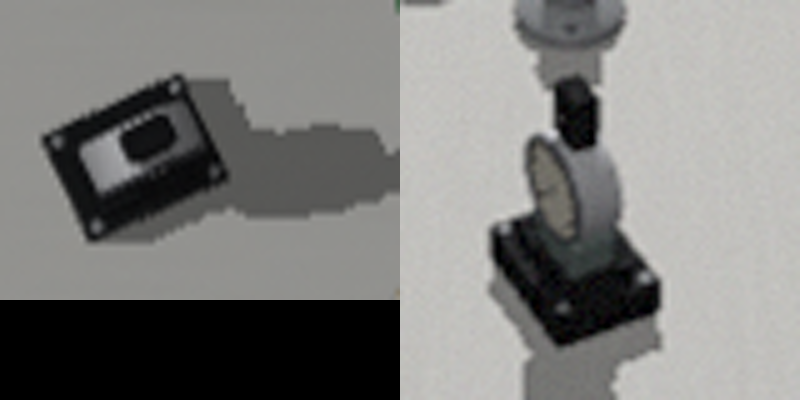

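The crops confirm all three:
- **Coupon:** round end with the hole is up (crop 127,208), the ring is at crop (129,250), and the square end is at the bottom.
- **Anvil:** the head circle is centred at crop (722,163).
- **Gauge:** it stands in the black dock, with its handle at crop (148,138). The side view shows the dial facing the lower left.

Next I'll measure the positions from the depth images.

```bash
cat >> h.py <<'E'
def cloud(n,D):
    K,o,M=cam(n); v,u=np.mgrid[:480,:640]
    return o+(np.stack([u,v,np.ones_like(u)],-1)@np.linalg.inv(K).T*D[...,None])@M.T
def seg(P,c,r,z0,z1):
    m=(np.hypot(P[...,0]-c[0],P[...,1]-c[1])<r)&(P[...,2]>z0)&(P[...,2]<z1); return P[m]
E
python3 - <<'E'
from h import *
for n in("top","side"):
    P=cloud(n,np.load(n+"0.npy"))
    for k,c,r,z0,z1 in[("coupon",(457,71),60,4,14),("anvil",(509,-190),50,38,55),("handle",(508,-415),40,122,140),("case",(508,-415),60,75,100),("docklip",(508,-415),70,14,30),("bench",(457,0),30,-20,20)]:
        q=seg(P,c,r,z0,z1)
        if len(q)<4: print(n,k,len(q));continue
        print(n,k,len(q),q.mean(0).round(1),np.round(cv2.minAreaRect(q[:,:2].astype(np.float32))[0],1),cv2.minAreaRect(q[:,:2].astype(np.float32))[1:])
f=lambda x,y:at_z("top",140+(x+.5)/6-.5,215+(y+.5)/6-.5,8)
for p in[(128,190),(127,208),(129,250),(102,386),(168,384)]: print(p,f(*p).round(1))
print("anvil",at_z("top",140+722.5/6-.5,215+163.5/6-.5,45).round(1))
g=lambda x,y,z:at_z("top",325+(x+.5)/5-.5,215+(y+.5)/5-.5,z).round(1)
print("handle",g(148,138,127)); print("screws",[g(*p,22) for p in[(57,142),(175,88),(217,173),(97,227)]])
E
```

```text
top coupon 331 [455.8  74.3   7. ] [455.   74.5] ((108.75431060791016, 85.19104766845703), 48.784881591796875)
top anvil 198 [ 513.8 -186.2   43.6] [ 513.3 -186. ] ((37.83664321899414, 37.48664093017578), 47.99660873413086)
top handle 71 [ 508.5 -416.1  131.3] [ 508.8 -415.8] ((16.364511489868164, 22.69171142578125), 21.345884323120117)
top case 171 [ 505.6 -414.    91.3] [ 507.9 -416.8] ((27.079978942871094, 56.002601623535156), 26.518436431884766)
top docklip 385 [ 506.7 -413.8   22.2] [ 509.2 -416.6] ((60.29654312133789, 78.27368927001953), 26.051807403564453)
top bench 415 [ 4.566e+02 -1.000e-01 -1.300e+00] [456.2  -0.6] ((57.65202713012695, 58.12183380126953), 1.733311414718628)
side coupon 227 [457.6  71.2   7.9] [458.2  70.1] ((114.08141326904297, 109.5401611328125), 27.862878799438477)
side anvil 109 [ 515.1 -188.3   46.3] [ 514.9 -185. ] ((41.64868927001953, 35.50633239746094), 87.95675659179688)
side handle 69 [ 509.5 -419.6  131.1] [ 509.9 -417.9] ((15.18973159790039, 23.956871032714844), 26.38167381286621)
side case 177 [ 511.5 -429.5   88.3] [ 509.1 -418.6] ((28.342533111572266, 59.37678527832031), 28.48975944519043)
side docklip 300 [ 508.5 -432.8   22.7] [ 510.  -416.6] ((61.95185089111328, 82.8606948852539), 26.769371032714844)
side bench 139 [ 4.573e+02 -4.000e-01  2.200e+00] [4.564e+02 2.000e-01] ((53.59162521362305, 55.457733154296875), 19.275718688964844)
(128, 190) [500.1  77.6   8. ]
(127, 208) [492.3  77.6   8. ]
(129, 250) [474.1  75.8   8. ]
(102, 386) [415.3  84.5   8. ]
(168, 384) [416.8  56.    8. ]
anvil [ 513.6 -184.7   45. ]
handle [ 509.4 -416.4  127. ]
screws [array([ 516.4, -376.5,   22. ]), array([ 545.4, -436.4,   22. ]), array([ 502.1, -458.4,   22. ]), array([ 473.3, -397.7,   22. ])]
```

Run:
```python
from h import *
P=np.vstack([cloud(n,np.load(n+"0.npy")).reshape(-1,3) for n in("top","side")])
q=P[(P[:,2]>60)&(P[:,2]<900)]
for y in range(-500,800,50):
    r=""
    for x in range(200,800,50):
        m=q[(q[:,0]>=x)&(q[:,0]<x+50)&(q[:,1]>=y)&(q[:,1]<y+50)]
        r+="%5d"%(m[:,2].max() if len(m)>2 else 0)
    print(y,r)
```

```text
-500     0    0    0    0    0    0    0    0    0    0   67   68
-450     0    0    0    0    0  135  136    0    0    0    0   67
-400     0    0    0    0    0   92   96    0    0    0    0   69
-350     0    0    0    0    0    0    0    0    0    0    0    0
-300     0    0    0    0    0    0    0    0    0    0    0    0
-250     0    0    0    0    0    0    0    0    0    0    0    0
-200     0    0    0    0    0    0    0    0    0    0    0    0
-150     0    0    0    0    0    0    0    0    0    0    0    0
-100     0    0    0    0    0    0    0    0    0    0    0    0
-50     0    0    0    0    0    0    0    0    0    0    0    0
0     0    0    0    0    0    0    0    0    0    0    0    0
50     0    0    0    0    0    0    0    0    0   86  269  272
100     0    0    0   65    0    0    0    0    0   85  275  277
150     0    0    0   62    0    0    0    0    0    0    0    0
200     0    0   74   78   82   78   65    0    0    0    0    0
250     0    0    0    0    0    0    0    0    0    0    0    0
300     0    0    0    0    0    0    0    0    0    0    0    0
350     0    0    0  423  421  423  421  421    0    0    0  421
400     0    0    0  422  422  421  422  417    0    0    0  423
450     0    0    0  421  422  422  421    0    0    0    0  423
500     0    0    0  421  423  422  422    0    0    0    0  424
550     0    0    0    0    0  421  421    0    0    0    0  423
600   460    0    0    0    0    0    0    0    0    0    0    0
650   462    0    0    0    0    0    0    0    0    0    0    0
700   348    0    0    0    0    0    0    0    0    0    0    0
750     0    0    0    0    0    0    0    0    0    0    0    0
```

```bash
python3 -m handwheel '[[1,[0,0,-1],-1],[1,[0,0,-1],-1],[1,[0,0,-1],-1],[1,[0,0,-1],-0.1],[1,[0,0,-1],0],[1,[0,0,-1],0],[1,[0,0,-1],0],[1,[0,0,-1],0],[1,[0,0,-1],0],[1,[0,0,-1],0],[1,[0,0,-1],0],[1,[0,0,-1],0]]' 30; python3 -m handwheel '[[1,[0,0,-1],0],[1,[-0.41,-1,0],0],[1,[-0.41,-1,0],0],[1,[-0.41,-1,0],0],[1,[-0.41,-1,0],0],[1,[-0.41,-1,0],0],[1,[-0.41,-1,0],0],[1,[-0.41,-1,0],0],[1,[-0.41,-1,0],0],[1,[-0.41,-1,0],0],[1,[-0.41,-1,0],0],[1,[-0.41,-1,0],0]]'
```

```text
time_s: 1.1
tool_pos: [163.5, 654.6, 474.1]
orientation: [-0.04, 0.999, -0.001, -0.0]
wrist_force: [1.5, -0.3, -0.5]
finger_gap: 0.999
grasp_force: 0.0
time_s: 2.1
tool_pos: [271.4, 441.6, 493.2]
orientation: [-0.04, 0.999, -0.0, -0.0]
wrist_force: [-1.0, 0.5, 0.1]
finger_gap: 0.999
grasp_force: 0.0
```

```bash
python3 -m handwheel '[[1,[-0.41,-1,0],0],[1,[-0.41,-1,0],0],[1,[-0.41,-1,0],0],[1,[-0.41,-1,0],0],[1,[-0.41,-1,0],0],[1,[-0.41,-1,0],0],[1,[-0.41,-1,0],0],[1,[-0.41,-1,0],0],[1,[-0.41,-1,0],0],[1,[-0.41,-1,0],0],[1,[-0.41,-1,0],0],[1,[-0.41,-1,0],0]]'; python3 -m handwheel '[[1,[-0.41,-1,0.5],0],[1,[-0.41,-1,1],0],[1,[-0.41,-1,1],0],[1,[-0.41,-1,1],0],[1,[-0.41,-1,1],0],[1,[-0.41,-1,1],0],[1,[-0.41,-1,1],0],[1,[0,0,1],0],[1,[0,0,1],0],[1,[0,0,1],0],[1,[0,0,1],0],[1,[0,0,0],0]]'
```

```text
time_s: 3.1
tool_pos: [388.4, 210.2, 493.4]
orientation: [-0.04, 0.999, -0.0, -0.0]
wrist_force: [1.2, 0.6, -0.1]
finger_gap: 1.002
grasp_force: 0.0
time_s: 4.1
tool_pos: [454.2, 75.7, 280.2]
orientation: [-0.04, 0.999, -0.001, -0.003]
wrist_force: [-0.4, 0.2, 0.3]
finger_gap: 0.999
grasp_force: 0.0
```

```bash
python3 -m handwheel '[[1,[-0.18,-0.08,1],0],[1,[0,0,1],0],[1,[0,0,1],0],[1,[0,0,1],0],[1,[0,0,1],0],[1,[0,0,1],0],[1,[0,0,1],0],[1,[0,0,1],0],[1,[0,0,1],0],[1,[0,0,1],0],[1,[0,0,0],0],[1,[0,0,0],0]]'
python3 - <<'E'
from h import *
i,d=robot.get_image("side"); s=robot.state(); print(s["tool_pos"])
for P in[(458,74.3,8),(467.9,75.1,8),(416,70.5,8),(500,77.6,8)]: print(P,pix("side",P).round(1))
u,v=pix("side",(458,74,40)).astype(int)
o=(u-50,v-50);print(o)
cv2.imwrite("pics/s1.png",cv2.resize(i[v-50:v+50,u-50:u+50],None,fx=6,fy=6,interpolation=cv2.INTER_CUBIC))
E
```

```text
time_s: 5.1
tool_pos: [460.4, 75.2, 83.9]
orientation: [-0.04, 0.999, -0.0, -0.001]
wrist_force: [0.5, 0.6, 0.5]
finger_gap: 1.002
grasp_force: 0.0
[461.04517107  75.2629407   84.57603513]
(458, 74.3, 8) [299.8 185.2]
(467.9, 75.1, 8) [302.7 185.1]
(416, 70.5, 8) [287.4 185.9]
(500, 77.6, 8) [312.1 184.6]
(np.int64(249), np.int64(127))
```

View pics/s1.png

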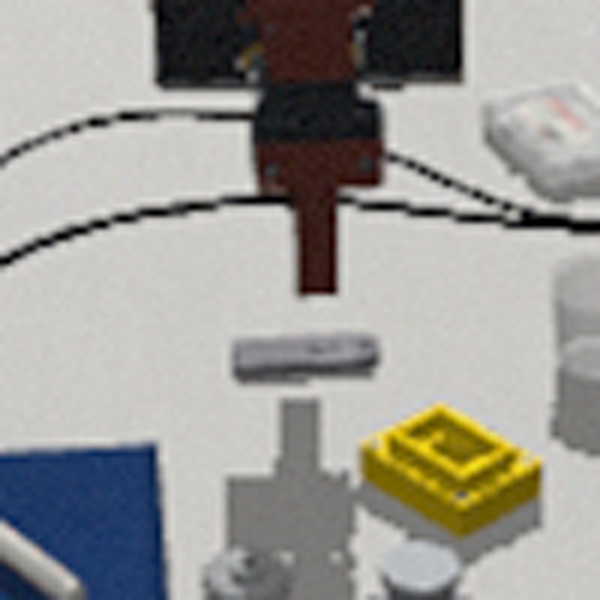

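The side view puts the coupon's ends at u≈288 and 312, which matches my estimate. The fingers are centred over it, so I'll descend.

```bash
python3 -m handwheel '[[1,[0.1,-0.04,1],0],[1,[0,0,1],0],[1,[0,0,0.8],0],[1,[0,0,0.4],0],[1,[0,0,0.2],0],[1,[0,0,0],0],[1,[0,0,0],0],[1,[0,0,0],0]]'
```

```text
time_s: 5.82
tool_pos: [459.2, 74.4, 16.6]
orientation: [-0.04, 0.999, 0.0, 0.001]
wrist_force: [-0.4, 1.0, -0.5]
finger_gap: 0.996
grasp_force: 0.0
```

```bash
python3 -m handwheel '[[1,[0,0,0.17],0],[1,[0,0,0],0],[0.2,[0,0,0],0],[0.2,[0,0,0],0],[0.2,[0,0,0],0],[0.2,[0,0,0],0],[0.2,[0,0,0],0],[0.2,[0,0,0],0],[0.2,[0,0,0],0],[0.2,[0,0,0],0]]' 15;python3 -m handwheel '[[0.2,[0,0,0],0],[0.2,[0,0,0],0],[0.2,[0,0,0],0],[0.2,[0,0,0],0]]'
```

```text
time_s: 6.65
tool_pos: [458.4, 74.2, 12.2]
orientation: [-0.04, 0.999, -0.0, -0.0]
wrist_force: [0.4, 0.4, 0.3]
finger_gap: 0.432
grasp_force: 0.0
time_s: 6.98
tool_pos: [458.4, 74.2, 12.3]
orientation: [-0.04, 0.999, 0.0, 0.0]
wrist_force: [0.6, 1.1, 0.3]
finger_gap: 0.342
grasp_force: 15.0
```

```bash
python3 -m handwheel '[[0.2,[0,0,-0.5],0],[0.2,[0,0,-1],0],[0.2,[0,0,-1],0],[0.2,[0,0,-1],0],[0.2,[0,0,-1],0],[0.2,[0,0,-0.5],0],[0.2,[-0.1,-0.6,0],0],[0.2,[-0.1,-1,0],0],[0.2,[-0.1,-1,0],0],[0.2,[-0.1,-1,0],0],[0.2,[-0.1,-1,0],0],[0.2,[-0.1,-1,0],0]]';python3 -m handwheel '[[0.2,[-0.1,-1,0],0],[0.2,[-0.1,-1,0],0],[0.2,[-0.1,-1,0],0],[0.2,[-0.1,-1,0],0],[0.2,[-0.1,-1,0],0],[0.2,[-0.1,-1,0],0],[0.2,[-0.05,-1,0],0],[0.2,[0,-0.6,0],0],[0.2,[0,0,0],0],[0.2,[0,0,0],0],[0.2,[0,0,0],0]]'
python3 - <<'E'
from h import *
s=robot.state();p=s["tool_pos"];M=R.from_quat(s["orientation"]).as_matrix();print(p,(M.T@(np.array([504.3,-186.4,57.5])-p)/20).round(3),s["grasp_force"])
E
```

```text
time_s: 7.98
tool_pos: [479.1, -37.4, 112.4]
orientation: [-0.04, 0.999, 0.0, -0.0]
wrist_force: [-0.4, -0.0, 0.3]
finger_gap: 0.333
grasp_force: 15.0
time_s: 8.9
tool_pos: [504.2, -185.6, 112.0]
orientation: [-0.04, 0.999, 0.001, -0.0]
wrist_force: [0.5, -0.5, 0.5]
finger_gap: 0.341
grasp_force: 15.0
[ 504.17696886 -185.61322137  112.01959002] [-0.005 -0.043  2.726] 15.000055432319641
```

```bash
python3 -m handwheel '[[0.2,[0,-0.04,1],0],[0.2,[0,0,0.8],0],[0.2,[0,0,0.3],0],[0.2,[0,0,0],0],[0.2,[0,0,0],0]]'
python3 - <<'E'
from h import *
i,d=robot.get_image("side"); s=robot.state(); p=s["tool_pos"];print(p)
z=p[2]-12.3+8
for P in[(514,-185.6,45),(494,-185.6,45),(534,-185.6,45),(p[0]-42,p[1]-3,z),(p[0]+41.5,p[1]+3,z)]: print(P,((pix("side",P)-[270,190])*8).round())
cv2.imwrite("pics/s2.png",cv2.resize(i[190:260,270:360],None,fx=8,fy=8,interpolation=cv2.INTER_CUBIC))
E
```

```text
time_s: 9.32
tool_pos: [504.4, -187.0, 70.3]
orientation: [-0.04, 0.999, 0.0, -0.0]
wrist_force: [0.3, 0.6, -0.3]
finger_gap: 0.336
grasp_force: 15.0
[ 504.84229647 -187.40328372   70.78938027]
(514, -185.6, 45) [389. 250.]
(494, -185.6, 45) [335. 251.]
(534, -185.6, 45) [444. 250.]
(np.float64(462.8422964710686), np.float64(-190.40328372293774), np.float64(66.48938027342246)) [250. 212.]
(np.float64(546.3422964710686), np.float64(-184.40328372293774), np.float64(66.48938027342246)) [478. 200.]
```

View pics/s2.png

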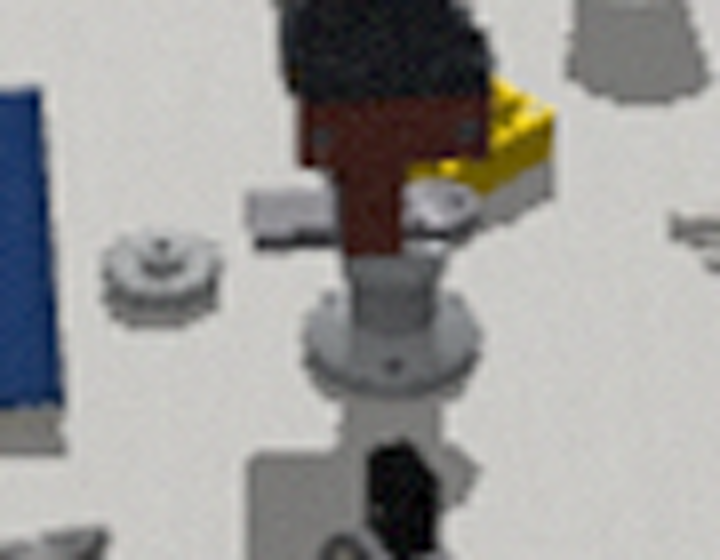

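The coupon's ends are at crop x≈246 and 478 against a predicted 250 and 478. The anvil is centred at about 390 against 389, so it's aligned. Lowering now.

```bash
python3 -m handwheel '[[0.2,[0,-0.02,0.3],0],[0.2,[0,0,0.2],0],[0.2,[0,0,0.1],0],[0.2,[0,0,0],0],[0.2,[0,0,0],0],[0.2,[0,0,0],0]]'
```

```text
time_s: 9.87
tool_pos: [504.6, -188.3, 58.3]
orientation: [-0.04, 0.999, -0.0, 0.0]
wrist_force: [0.2, 0.4, -0.1]
finger_gap: 0.344
grasp_force: 15.0
```

```bash
python3 -m handwheel '[[0.2,[0,0.08,0.02],0],[0.2,[0,0,0.02],0],[0.2,[0,0,0],0],[0.2,[0,0,0],0]]'; python3 -m handwheel '[[0.2,[0,0,0.02],0],[0.2,[0,0,0],0],[0.2,[0,0,0],0]]'
```

```text
time_s: 10.2
tool_pos: [504.4, -186.6, 57.5]
orientation: [-0.04, 0.999, -0.0, 0.0]
wrist_force: [0.1, -0.5, -0.0]
finger_gap: 0.338
grasp_force: 15.0
time_s: 10.45
tool_pos: [504.5, -186.6, 57.3]
orientation: [-0.04, 0.999, 0.0, 0.0]
wrist_force: [-1.2, 0.0, 3.9]
finger_gap: 0.34
grasp_force: 15.0
```

```bash
python3 -m handwheel '[[0.7,[0,0,0],0],[0.7,[0,0,0],0],[0.7,[0,0,0],0],[0.7,[0,0,0],0],[0.7,[0,0,0],0],[1,[0,0,-0.3],0],[1,[0,0,-0.7],0],[1,[0,0,-1],0],[1,[0,0,-1],0],[1,[0,0,-1],0],[1,[0,0,-1],0],[1,[0,0,-1],0]]';python3 -m handwheel '[[1,[0,-0.5,-1],0],[1,[0,-1,-1],0],[1,[0,-1,0],0],[1,[0,-1,0],0],[1,[0,-1,0],0],[1,[0,-1,0],0],[1,[0,-1,0],0],[1,[0,-1,0],0],[1,[0,-1,0],0],[1,[0,-1,0],0],[1,[0,-1,0],0],[1,[0,-1,0],0]]'
python3 -m handwheel '[[1,[0,0,0],1],[1,[0,0,0],1],[1,[0,0,0],1],[1,[0,0,0],1],[1,[0,0,0],1],[1,[0,0,0],1],[1,[0,0,0],1],[1,[0,0,0],1],[1,[0,0,0],1],[1,[0,0,0],1],[1,[0,0,0],1],[1,[0,0,0],0.37]]'
python3 - <<'E'
from h import *
i,d=robot.get_image("top"); j,e=robot.get_image("side")
cv2.imwrite("pics/t3f.png",i);cv2.imwrite("pics/s3f.png",j)
a=cv2.resize(i[220:270,235:285],None,fx=8,fy=8,interpolation=cv2.INTER_CUBIC)
b=cv2.resize(j[205:255,285:335],None,fx=8,fy=8,interpolation=cv2.INTER_CUBIC)
cv2.imwrite("pics/c3.png",np.hstack([a,b]))
for n,D in(("top",d),("side",e)):
    q=seg(cloud(n,D),(505,-186),60,44,62); print(len(q),q.mean(0).round(1)); t=q@[.997,.08,0]; c=q@[-.08,.997,0];print(t.min(),t.max(),c.min(),c.max())
for P in[(514,-185.6,53)]: print("top",((pix("top",P)-[235,220]+.5)*8),"side",(pix("side",P)-[285,205]+.5)*8)
s=robot.state();p=s["tool_pos"];M=R.from_quat(s["orientation"]).as_matrix();print(p,(M.T@(np.array([509.2,-416.5,111])-p)/20).round(3),M.round(3))
E
```

```text
time_s: 11.45
tool_pos: [504.2, -186.7, 178.4]
orientation: [-0.04, 0.999, -0.0, 0.0]
wrist_force: [-0.3, 0.1, -0.1]
finger_gap: 0.999
grasp_force: 0.0
time_s: 12.45
tool_pos: [522.6, -416.8, 217.4]
orientation: [-0.04, 0.999, 0.0, -0.0]
wrist_force: [0.6, -0.0, -0.2]
finger_gap: 1.0
grasp_force: 0.0
time_s: 13.45
tool_pos: [522.7, -415.6, 217.3]
orientation: [0.53, 0.848, 0.0, -0.0]
wrist_force: [0.2, -0.7, -0.3]
finger_gap: 1.003
grasp_force: 0.0
0 [nan nan nan]<stdin>:8: RuntimeWarning: Mean of empty slice.
  ret = um.true_divide(
Traceback (most recent call last):
ValueError: zero-size array to reduction operation minimum which has no identity
```

View pics/c3.png

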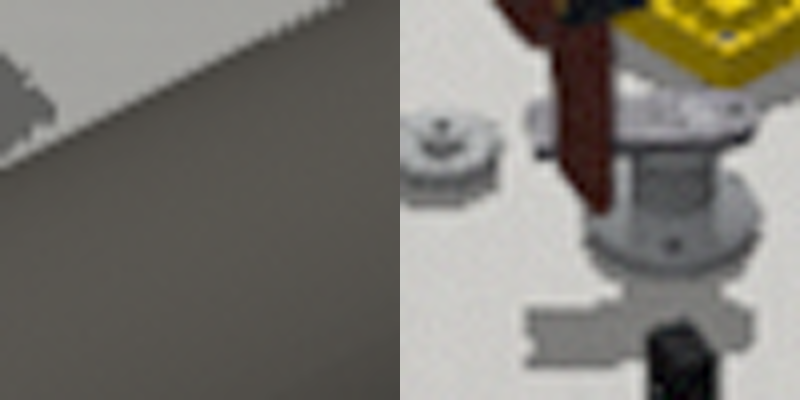

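The arm blocks the top view. The side view shows the coupon lying flat on the head, spanning crop x 526–758. I'll check this numerically and work out the gauge approach.

Run:
```python
from h import *
ax=np.array([.997,.08,0]); ring=np.array([514,-185.6,53]); c=ring-10*ax
f=lambda P:((pix("side",P)-[285,205]+.5)*8+[400,0]).round()
print("ring",f(ring),"L",f(c-42*ax),"R",f(c+42*ax),"head",f((514,-185.6,45)))
s=robot.state();p=s["tool_pos"];M=R.from_quat(s["orientation"]).as_matrix();print(p,(M.T@(np.array([509.2,-416.5,111])-p)/20).round(3),np.degrees(np.arctan2(M[1,1],M[0,1])))
```

```text
ring [674. 117.] L [532. 125.] R [760. 112.] head [673. 134.]
[ 522.7317995  -415.60680739  217.17763781] [ 0.26  -0.624  5.309] 26.355770929239405
```

```bash
python3 -m handwheel '[[1,[0.26,-0.62,0],0],[1,[0,0,1],0],[1,[0,0,1],0],[1,[0,0,1],0],[1,[0,0,0.6],0],[1,[0,0,0],0],[1,[0,0,0],0],[1,[0,0,0],0]]'
python3 - <<'E'
from h import *
i,d=robot.get_image("side"); s=robot.state(); p=s["tool_pos"];M=R.from_quat(s["orientation"]).as_matrix();print(p,(M.T@(np.array([509.2,-416.5,114])-p)/20).round(3))
u,v=pix("side",(509,-416,125)).astype(int)
cv2.imwrite("pics/c4.png",cv2.resize(i[v-35:v+35,u-40:u+40],None,fx=8,fy=8,interpolation=cv2.INTER_CUBIC))
for P in[(509.2,-416.5,131),p+[0,0,-11]]:print(((pix("side",P)-[u-40,v-35]+.5)*8).round())
E
```

```text
time_s: 14.22
tool_pos: [509.7, -417.4, 146.2]
orientation: [0.527, 0.85, -0.0, 0.001]
wrist_force: [0.3, -0.5, 0.5]
finger_gap: 0.999
grasp_force: 0.0
[ 509.76692553 -417.47087315  146.42900709] [ 0.059 -0.005  1.621]
[331. 272.]
[333. 263.]
```

View pics/c4.png

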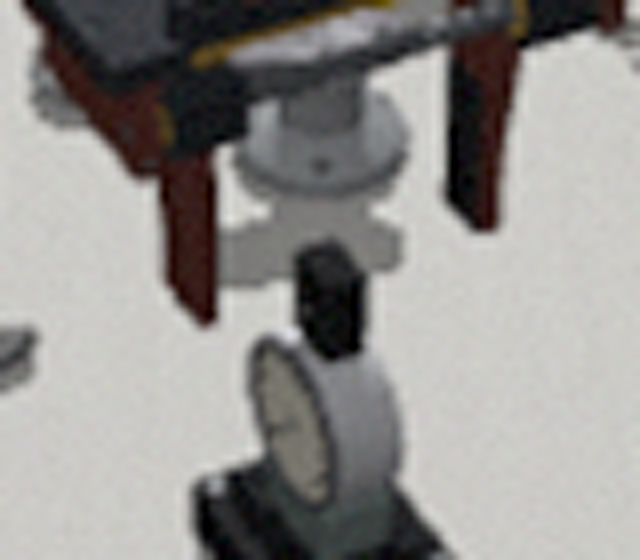

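The handle's top (crop ≈331,258) sits midway between the fingertips (192,320) and (475,225). I'll descend and close.

```bash
python3 -m handwheel '[[1,[0.06,0,0.8],0],[1,[0,0,0.6],0],[1,[0,0,0.2],0],[1,[0,0,0],0],[1,[0,0,0],0]]';python3 -m handwheel '[[0.1,[0,0,0],0],[0.1,[0,0,0],0],[0.1,[0,0,0],0],[0.1,[0,0,0],0],[0.1,[0,0,0],0],[0.1,[0,0,0],0],[0.1,[0,0,0],0],[0.1,[0,0,0],0],[0.1,[0,0,0],0],[0.1,[0,0,0],0],[0.1,[0,0,0],0],[0.1,[0,0,0],0]]' 40
```

```text
time_s: 14.68
tool_pos: [508.7, -415.8, 113.2]
orientation: [0.527, 0.85, -0.0, -0.0]
wrist_force: [-0.1, -0.6, 0.4]
finger_gap: 1.002
grasp_force: 0.0
time_s: 15.68
tool_pos: [508.7, -415.7, 113.1]
orientation: [0.527, 0.85, -0.0, 0.0]
wrist_force: [-0.1, 0.1, -0.4]
finger_gap: 0.182
grasp_force: 40.0
```

```bash
python3 -m handwheel '[[0.1,[0,0,-0.2],0],[0.1,[0,0,-0.3],0],[0.1,[0,0,-0.4],0],[0.1,[0,0,-0.5],0],[0.1,[0,0,-0.5],0],[0.1,[0,0,-0.5],0],[0.1,[0,0,-0.5],0],[0.1,[0,0,-0.5],0],[0.1,[0,0,-0.6],0],[0.1,[0,0,-0.6],0],[0.1,[0,0,-0.5],0],[0.1,[0,0,-0.3],0]]';python3 -m handwheel '[[0.1,[0,0,0],0],[0.1,[0,0,0],0],[0.1,[0,0,0],0],[0.1,[0,0,0],0]]'
python3 - <<'E'
from h import *
n="side"
i,d=robot.get_image("side"); s=robot.state(); p=s["tool_pos"];M=R.from_quat(s["orientation"]).as_matrix();print(p,s["wrist_force"])
print((M.T@(np.array([513,-185.5,p[2]])-p)/20).round(3))
u,v=pix("side",p-[0,0,60]).astype(int)
cv2.imwrite("pics/c5.png",cv2.resize(i[v-60:v+40,u-40:u+40],None,fx=6,fy=6,interpolation=cv2.INTER_CUBIC))
for h in(-119,-114,0,-47):print(h,((pix("side",p+[0,0,h])-[u-40,v-60]+.5)*6).round())
E
```

```text
time_s: 16.68
tool_pos: [509.0, -416.2, 222.9]
orientation: [0.527, 0.85, -0.0, 0.001]
wrist_force: [0.1, -0.6, -2.0]
finger_gap: 0.178
grasp_force: 40.0
time_s: 17.02
tool_pos: [508.5, -415.3, 220.3]
orientation: [0.527, 0.85, 0.0, -0.001]
wrist_force: [0.5, 0.2, -2.0]
finger_gap: 0.177
grasp_force: 40.0
[ 508.49208905 -415.30250224  220.26720043] [ 0.34353754  0.17149752 -2.08428059]
[1.0196e+01 5.3030e+00 8.0000e-03]
-119 [246. 479.]
-114 [246. 470.]
0 [249. 248.]
-47 [248. 343.]
```

View pics/c5.png

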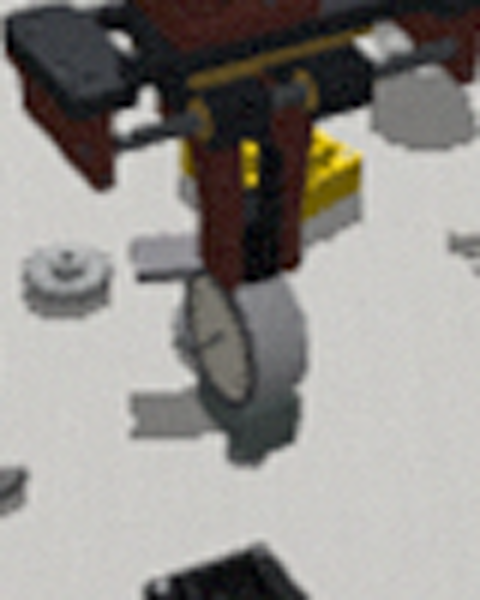

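The gauge hangs upright with its foot at about crop (246,465), roughly 110 mm below the TCP. Carrying it over the ring now.

```bash
python3 -m handwheel '[[0.1,[0.4,0.2,0],0],[0.1,[0.8,0.4,0],0],[0.1,[1,0.52,0],0],[0.1,[1,0.52,0],0],[0.1,[1,0.52,0],0],[0.1,[1,0.52,0],0],[0.1,[1,0.52,0],0],[0.1,[1,0.52,0],0],[0.1,[1,0.52,0],0],[0.1,[1,0.52,0],0],[0.1,[0.7,0.36,0],0],[0.1,[0.3,0.18,0],0]]'
python3 -m handwheel '[[0.1,[0,0,0],0],[0.1,[0,0,0],0],[0.1,[0,0,0.6],0],[0.1,[0,0,0.6],0],[0.1,[0,0,0.4],0],[0.1,[0,0,0.2],0],[0.1,[0,0,0],0],[0.1,[0,0,0],0],[0.1,[0,0,0],0],[0.1,[0,0,0],0]]'
python3 - <<'E'
from h import *
s=robot.state(); p=s["tool_pos"];M=R.from_quat(s["orientation"]).as_matrix();print(p,s["wrist_force"],M.round(3))
print((M.T@(np.array([513,-185.5,p[2]])-p)/20).round(3))
for n in("top","side"):
    i,d=robot.get_image(n); cv2.imwrite(f"pics/{n}6.png",i)
    print(n,pix(n,(513,-185.5,53)),pix(n,(514,-185.6,45)))
i=cv2.imread("pics/side6.png")
cv2.imwrite("pics/c6.png",cv2.resize(i[190:250,275:355],None,fx=10,fy=10,interpolation=cv2.INTER_CUBIC))
for P in((513,-185.5,53),p-[0,0,109]):print(((pix("side",P)-[275,190]+.5)*10).round())
E
```

```text
time_s: 18.07
tool_pos: [513.2, -182.4, 220.5]
orientation: [0.526, 0.851, 0.001, -0.001]
wrist_force: [-0.4, 0.3, -2.3]
finger_gap: 0.176
grasp_force: 40.0
time_s: 18.9
tool_pos: [513.5, -186.0, 185.4]
orientation: [0.527, 0.85, 0.0, 0.0]
wrist_force: [0.3, -1.6, -2.5]
finger_gap: 0.179
grasp_force: 40.0
[ 513.49584541 -186.04585203  185.42140036] [ 0.27006747 -1.57564638 -2.46201999] [[-0.444  0.896  0.001]
 [ 0.896  0.444 -0.   ]
 [-0.001  0.001 -1.   ]]
[ 0.035 -0.01  -0.   ]
top [259.7775226  241.68948386] [260.26070941 241.59520256]
side [318.35762588 219.07132744] [318.67758891 221.2885555 ]
[439. 296.]
[441. 231.]
```

View pics/c6.png

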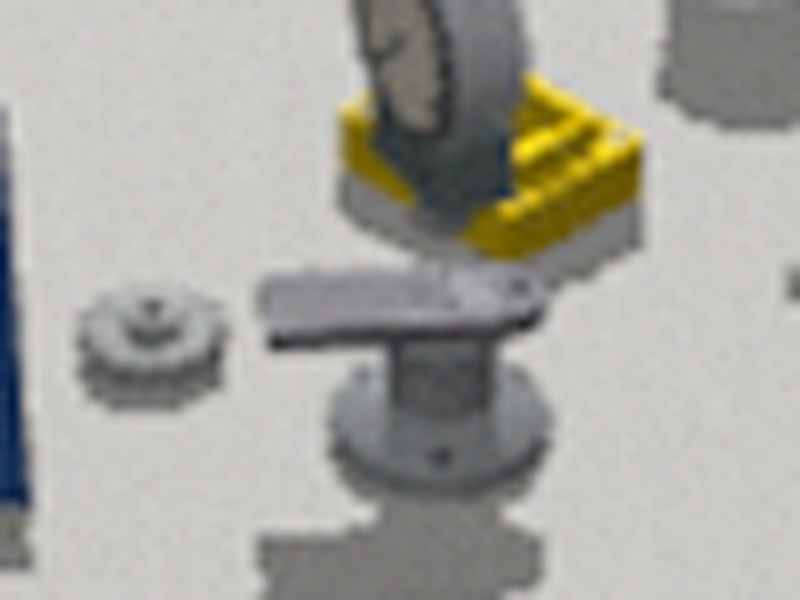

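Ten pictures viewed. In this one the coupon's ends are at crop x 258 and 548, so the ring should be at about 438, which matches my estimate. I'll check the ring position once more numerically, on the first top image.

Run:
```python
from h import *
def prof(img,n,c,ax,z):
    g=cv2.cvtColor(img,cv2.COLOR_BGR2GRAY).astype(np.float32); ay=np.array([-ax[1],ax[0],0])
    X=np.arange(-46,47,2);Y=np.arange(-12,13,3)
    uv=np.array([[pix(n,np.array([*c,z])+x*ax+y*ay) for x in X] for y in Y],np.float32)
    v=cv2.remap(g,uv[...,0],uv[...,1],cv2.INTER_LINEAR)
    print(n); print(" ".join("%3d"%x for x in X)); [print(" ".join("%3d"%a for a in r)) for r in v]
ax=np.array([.997,.08,0])
prof(cv2.imread("pics/top0.png"),"top",(458,74.3),ax,8)
prof(cv2.imread("pics/side6.png"),"side",(503,-186.3),ax,53)
```

```text
top
-46 -44 -42 -40 -38 -36 -34 -32 -30 -28 -26 -24 -22 -20 -18 -16 -14 -12 -10  -8  -6  -4  -2   0   2   4   6   8  10  12  14  16  18  20  22  24  26  28  30  32  34  36  38  40  42  44  46
149 114  91  83  85  84  84  83  83  82  81  81  81  81  81  81  81  81  82  82  82  83  83  83  83  83  82  81  81  84  88  90  91  93  94  93  88  83  76  69  67  72  87 110 136 144 148
149 117  93  82  84  83  83  83  83  83  83  83  83  83  83  83  83  83  83  84  84  83  83  83  83  82  79  74  75  79  83  85  92  96  98 101  93  86  82  82  82  76  80  98 130 142 147
148 117  92  81  85  84  83  83  83  83  84  83  83  83  84  84  84  84  84  83  83  83  83  83  81  76  68  75  78  80  85  94  98 102 107 108  97  88  82  82  81  80  83  96 126 141 147
149 121  92  77  82  83  83  83  84  84  84  83  83  83  84  84  84  84  84  84  84  84  84  83  77  68  70  78  82  86  93  93  95  98 102 102  95  87  81  73  67  70  79  85 118 139 148
149 124  95  77  82  83  83  84  84  84  84  84  84  84  84  84  84  84  84  84  84  84  83  79  74  73  80  82  84  85  94  88  82  83  93  95  90  83  72 
[... 1968 characters left out ...]
 141 142 143 143 143 143 142 141 142 142 141 137 134 134 139 143 143 154 163 168 166 164 161 150 142 137 116 103 103 130 135 125 116 124
198 172 149 133 140 141 140 141 141 141 142 140 139 139 139 140 142 141 141 142 142 142 141 139 138 137 137 141 145 143 153 165 167 164 160 157 151 145 140 130 121 121 130 133 126 121 120
199 181 160 141 139 138 137 139 140 141 140 140 140 141 140 140 144 143 143 145 147 147 148 148 146 141 143 146 151 143 146 160 163 161 155 155 152 149 143 137 132 129 128 127 125 124 121
200 190 175 156 151 149 150 152 151 149 148 150 153 154 153 152 152 151 151 152 153 154 158 159 157 149 147 148 152 143 140 150 150 148 142 142 142 142 137 131 127 121 117 117 122 125 123
```

The dark left arc of the ring is at x≈3–4 mm and the hole is at 33–34 mm, so the ring centre is at about +10 mm as specified, and the gauge is over it. Lowering slowly.

```bash
python3 -m handwheel '[[0.1,[0.02,0,0.2],0],[0.1,[0,0,0.3],0],[0.1,[0,0,0.2],0],[0.1,[0,0,0.1],0],[0.1,[0,0,0],0],[0.1,[0,0,0],0],[0.1,[0,0,0],0]]'
python3 -m handwheel '[[0.1,[0,0,0.05],0],[0.1,[0,0,0],0],[0.1,[0,0,0.05],0],[0.1,[0,0,0],0],[0.1,[0,0,0],0],[0.1,[0,0,0],0]]'
```

```text
time_s: 19.58
tool_pos: [513.0, -185.6, 169.1]
orientation: [0.527, 0.85, -0.0, 0.0]
wrist_force: [0.1, 0.5, -1.5]
finger_gap: 0.178
grasp_force: 40.0
time_s: 20.08
tool_pos: [513.0, -185.5, 167.1]
orientation: [0.527, 0.85, 0.0, 0.0]
wrist_force: [0.1, -1.3, -2.3]
finger_gap: 0.182
grasp_force: 40.0
```

```bash
for k in 1 2; do python3 -m handwheel '[[0.1,[0,0,0.03],0],[0.1,[0,0,0],0],[0.1,[0,0,0.03],0],[0.1,[0,0,0],0],[0.1,[0,0,0],0],[0.1,[0,0,0],0]]' | grep -E "pos|wrist"; done
```

```text
tool_pos: [513.0, -185.4, 165.8]
wrist_force: [0.2, -0.3, -1.4]
tool_pos: [513.0, -185.4, 164.6]
wrist_force: [0.1, -0.2, -2.8]
```

```bash
python3 -m handwheel '[[0.1,[0,0,0.03],0],[0.1,[0,0,0],0],[0.1,[0,0,0],0],[0.1,[0,0,0],0]]' | grep -E "pos|wrist"; python3 -m handwheel '[[0.1,[0,0,0.03],0],[0.1,[0,0,0],0],[0.1,[0,0,0],0],[0.1,[0,0,0],0]]' | grep -E "pos|wrist"
```

```text
tool_pos: [513.0, -185.4, 164.0]
wrist_force: [0.2, -0.2, -1.2]
tool_pos: [513.0, -185.5, 163.4]
wrist_force: [0.6, 0.0, -2.4]
```

```bash
python3 -m handwheel '[[0.1,[0,0,0.025],0],[0.1,[0,0,0],0],[0.1,[0,0,0],0],[0.1,[0,0,0],0]]' | grep -E "pos|wrist"
```

```text
tool_pos: [513.0, -185.4, 162.9]
wrist_force: [-0.3, -0.2, -2.1]
```

```bash
for k in 1 2; do python3 -m handwheel '[[0.1,[0,0,0.025],0],[0.1,[0,0,0],0],[0.1,[0,0,0],0],[0.1,[0,0,0],0]]' | grep -E "pos|wrist"; done
```

```text
tool_pos: [513.0, -185.4, 162.4]
wrist_force: [-0.9, 0.1, -1.6]
tool_pos: [513.1, -185.5, 162.0]
wrist_force: [-0.7, 0.1, -0.8]
```

Contact is starting.

```bash
for k in 1 2; do python3 -m handwheel '[[0.1,[0,0,0.025],0],[0.1,[0,0,0],0],[0.1,[0,0,0],0],[0.1,[0,0,0],0]]' | grep -E "pos|wrist"; done
```

```text
tool_pos: [513.1, -185.5, 161.5]
wrist_force: [-0.6, -0.5, -0.1]
tool_pos: [513.1, -185.5, 161.0]
wrist_force: [-0.1, -0.2, 0.2]
```

```bash
for k in 1 2; do python3 -m handwheel '[[0.1,[0,0,0.025],0],[0.1,[0,0,0],0],[0.1,[0,0,0],0],[0.1,[0,0,0],0]]' | grep -E "pos|wrist"; done
```

```text
tool_pos: [513.1, -185.5, 160.5]
wrist_force: [-0.5, 0.4, 1.4]
tool_pos: [513.1, -185.5, 160.0]
wrist_force: [-0.3, -0.1, 2.5]
```

```bash
for k in 1 2; do python3 -m handwheel '[[0.1,[0,0,0.025],0],[0.1,[0,0,0],0],[0.1,[0,0,0],0],[0.1,[0,0,0],0]]' | grep -E "pos|wrist"; done
```

```text
tool_pos: [513.2, -185.6, 159.9]
wrist_force: [-1.3, 0.5, 7.3]
tool_pos: [513.2, -185.7, 159.9]
wrist_force: [-2.7, 2.7, 12.5]
```

```bash
python3 -m handwheel '[[0.1,[0,0,0],0],[0.1,[0,0,0],0],[0.1,[0,0,0],0],[0.1,[0,0,0],0],[0.1,[0,0,0],0],[0.1,[0,0,0],0],[0.1,[0,0,0],0],[0.1,[0,0,0],0],[0.1,[0,0,0],0],[0.1,[0,0,0],0],[0.1,[0,0,0],0],[0.1,[0,0,0],0]]'
python3 - <<'E'
from h import *
i,d=robot.get_image("side"); P=cloud("side",d)
g=cv2.imread("pics/side6.png"); x=slice(190,250),slice(275,355)
e=np.load("side0.npy")
q=seg(P,(505,-190),70,48,58); t=q[(q[:,0]<490)]; print(t.mean(0).round(1),t.std(0).round(1),q[:,0].min(),q[:,0].max())
s=robot.state();print(s["wrist_force"],s["tool_pos"])
E
```

```text
time_s: 25.75
tool_pos: [513.2, -185.7, 159.9]
orientation: [0.527, 0.85, 0.0, 0.0]
wrist_force: [-2.4, 1.1, 11.8]
finger_gap: 0.178
grasp_force: 40.0
[ 475.7 -191.9   53.8] [8.  9.9 2.2] 462.03100428149247 544.6704442208304
[-2.64516191  0.06799113 12.34187905] [ 513.20732476 -185.70972128  159.89666981]
```

```bash
python3 -c "
from bench import robot
print(robot.job_done())"
```

```text
the job is handed in; nothing more can be done
None
```

I handed the job in with the coupon flat on the anvil head and the gauge held upright on its ring, pressing at about 14 N by the wrist sensor; the hand-in returned no verdict, and I measured the final position by depth and force, not a close-up picture.

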